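# Strip the panettone injector head down to its centre nut

## Task

Strip the panettone injector head for washing: pull out the red-collared needle and stand it in hole 1 of the white rack (the hole with one dot), then the yellow-collared needle in hole 2 (two dots), each upright with its collar down on the rack. Then unscrew the blue centre nut, which may have a right-hand or a left-hand thread, so try it both ways to find out which, and finish still holding it in the gripper, at least 10 cm above where it sat. Knock no needle over, and leave the green needle, the panettone and the dough scraper where they are.

Things in the scene. Friction and masses are not known exactly. Their poses are not given: they have to be found in the camera images.
- head: the injector head on its wash stand, fixed: bright metal block 90 x 190 mm (x by y), flat top face 90 mm above the bench, on a round foot 140 mm across. Origin on the bench under the block's middle; z up, y along the block. Needle ports, 15 mm across, 22 mm deep, lie at y = +62 and -62 mm. With the needles out, only the boss and nut in the middle stand above the top face (save 3 mm corner pins).
- nut_mid (a point): blue plastic clamp nut in the middle of the head: fluted round closed cap, 44 mm across, 34 mm high, 90 g. Point on its axis half-way up (115 mm above the bench when seated); z up, x towards the white index line on its top. It starts fully home on a coarse three-start thread, right- or left-hand at random. Pulled straight up while still in the thread, it does not come off.
- nut_seat (a point): centre of the round boss (46 mm across, 8 mm high) the nut seats on; the threaded stud inside the nut rises 24 mm from here. Tightening, the nut stops dead within 5 degrees and the fingers slip round it. Loosening (anticlockwise from above if right-hand, clockwise if left-hand) it turns easily and climbs 3 mm; 70 to 85 degrees from home it lifts straight off; at about 87 it stops.
- needle_red_mid (a point): red needle: bare steel tube, 10 mm across and 74 mm long, above a round red collar 22 mm across, 8 mm high; below it a tapered spigot 12 mm across, 18 mm long, loose in its hole. 60 g. Point on the axis half-way up the bare tube: 45 mm above the collar's underside, 37 mm below the top end; z along the tube to its top. Starts in the head's port on the +y side, collar resting on the block.
- needle_yellow_mid (a point): yellow needle: bare steel tube, 10 mm across and 74 mm long, above a round yellow collar 22 mm across, 8 mm high; below it a tapered spigot 12 mm across, 18 mm long, loose in its hole. 60 g. Point on the axis half-way up the bare tube: 45 mm above the collar's underside, 37 mm below the top end; z along the tube to its top. Starts in the head's port on the -y side, collar resting on the block.
- rack: the white plastic needle rack, fixed to the bench: a block 70 x 190 x 45 mm (x, y, z) with four holes in a row along y, 45 mm apart, 16 mm across and 25 mm deep. Origin on the bench under its middle; z up. One to four black dots beside each hole, on the -x side, give its number; hole 1 is at the +y end.
- rack_hole1 (a point): centre of the mouth of hole 1 (one dot), at the top face of the rack, 45 mm above the bench. A needle standing in it fully home has the middle of its bare tube 45 mm above this point.
- rack_hole2 (a point): centre of the mouth of hole 2 (two dots), likewise.
- needle_green_mid (a point): an identical needle with a green collar, standing in hole 4 of the rack; leave it there. The point is half-way up its bare tube.
- panettone: a panettone in its brown paper mould, 120 mm across and 100 mm high, standing on the bench; leave alone. Origin at the centre of its underside.
- scraper: a dough scraper lying on the bench, steel blade with a white handle, 85 x 135 x 19 mm; leave alone. Origin under it, about its middle.

How it is judged:
By the outcome, as a careful person would: the job done as asked, in the order asked, and still so for the second after the job is handed in, while the arm keeps its last pose, push and grip.
It also fails if it takes over 72 s, if anything falls off the work surface, if the arm or the gripper's body presses on something with over 40 N, if the wrist force passes 120 N, or if a joint passes its speed limit or range.

## Robot

A 6-joint arm with a two-finger parallel gripper is mounted at the origin on the work surface. World frame = base frame: x ahead of the robot, y to its left, z up, the work surface at z = 0. Lengths are in m, angles in degrees, forces in N, time in s.
With the tool pointing down it reaches from about 0.4 to 0.825 m from the base axis. Payload 7 kg.
Tool frame: the origin (TCP) lies at the centre of the arm's flange, where the gripper is bolted on; the fingertips stand 178 mm ahead of it and the grasp point (between the pads) lies 159 mm ahead of it (r.tips_ahead is the z of the fingertips in the tool frame, in m); z points along the fingers, y is the line along which they close (so a half turn about z gives the same grasp; the last joint's range is limited). The gripper opens to 88 mm and grips with 3 to 60 N. Pads are 19 mm wide; open, the fingers measure 130 mm over their backs; the gripper's body (78 mm by 193 mm) begins 47 mm behind the grasp point.
Start: joints at [-52.42, 20.546, 0.682, 0, -70.136, -16.507], TCP at [0.243, -0.63, 0.405] pointing down, gripper open.
Joint ranges: [-176.03, 176.03], [-82.01, 121.73], [-58.28, 71.71], [-173.87, 95.51], [-174.79, -0.11], [-173.66, 173.66]. Speed limits (degrees/s): [136.94, 136.94, 172.46, 180, 180, 180].

## Interface

Orientations are given as [roll, pitch, yaw] about the fixed x, y, z axes, in that order (R = Rz(yaw) Ry(pitch) Rx(roll)).
In Python, from plant import r gives the robot as it stands. The module is installed in compiled form; this text tells all that it offers.
- The arm moves only by the shell command python3 -m pendant 'ROWS' [FORCE]. ROWS is JSON, a list that holds one entry, the list of rows, each a list of 7 numbers: the shift along the tool's x, y, z in m, then the turn, a rotation vector about the tool's x, y, z in degrees, then the gripper command: -1 is shut, 1 is fully open, values between are in proportion. A call has 1 to 5 rows; each row is the pose to reach, as a shift and turn from the pose commanded when the call began, along the tool's axes at that moment; what a row does not reach only later rows make up. A row lasts 1/10 s, in which the tool goes at most 50 mm and 8.59 degrees, less where a joint would pass 70% of its speed; a pose out of reach is approached as far as the arm can. A call with a gripper value outside its range is refused whole. The fingers move at their own pace and stop on an object; FORCE is the grip in N (left out, the last holds). Time passes only in rows, so rows that repeat a pose let the fingers close. It gives the time, the measured TCP pose, the force, the opening and the grip force at its end, in the units of the state.
- r.get_state(): the state, without advancing time (a new reading comes with each control period).
- r.capture(name): name is "side" or "top" or "wrist"; returns the picture (400x640x3 uint8, red, green, blue); there is no depth.
- r.camera_params(name): a dict with "fx", "fy", "cx", "cy" (pixels), "R" (3x3) and "t" (3): a world point X has camera coordinates R X + t. Camera axes: x right, y down, z forward; pixel columns grow to the right and rows downward; lengths in m; the calibration is good to about 2 mm. A picture is of the moment at which its call begins: read the wrist's pose just before it. camera_params takes no time and is no camera call; for the wrist camera it gives the pose at the moment of the call.
- r.close_job(): hands the job in; it is judged then, once.
The state is a dict: "time_s": time; "joints": joint angles; "qd": joint speeds; "joint_torque": joint torques, N m; "tcp_pos": TCP position; "eef_rot": TCP orientation; "contact_force": force on the tool from outside, world axes, zero at the start; "moment": the same for the moment, N m; "gripper_width": finger opening in m; "gripper_force": force on a finger pad.
Only numpy, scipy, OpenCV 4.12 (cv2) and the standard library are available. Lean on these libraries where they do the work, as an engineer would, in place of code of your own. Each camera call takes 0.05 s, during which the arm holds its last target. There are 200 camera calls.

## Working session

There is one attempt and no reset: what is moved stays moved. The work goes in short steps, Python scripts to look and compute and a shell command to move; the robot and the scene stay as the last step left them, time stands still between calls to the robot, and variables do not carry over. Pictures are saved under pics/ and viewed, at most 10 in all, crops included, and the job is handed in when it is done.

```bash
mkdir -p pics; python3 - <<'E'
from plant import r
import cv2,numpy as np
print(r.get_state())
a=r.capture("side");b=r.capture("top")
for n in("side","top"):print(n,r.camera_params(n))
cv2.imwrite("pics/side.png",a[:,:,::-1]);cv2.imwrite("pics/top.png",b[:,:,::-1])
E
```

```text
{'time_s': 0.0, 'joints': array([-5.24193135e+01,  2.05887228e+01,  6.32245308e-01, -1.96540394e-02,
       -7.01359077e+01, -1.65058851e+01]), 'qd': array([-0.03404826,  0.12696454,  0.04446955,  0.08410517, -0.0643655 ,
        0.08819951]), 'joint_torque': array([ 3.63186173e-04, -5.82717276e+01,  2.93063056e+01,  6.99750915e+00,
        7.07254512e-03, -1.53140181e-04]), 'tcp_pos': array([ 0.24262583, -0.62965915,  0.40374292]), 'eef_rot': array([ 1.79906172e+02, -8.53563392e-03, -1.58931885e+02]), 'contact_force': array([-0.57613933, -0.24982981, -0.50628719]), 'moment': array([0.00634594, 0.01768279, 0.03485481]), 'gripper_force': 0.0, 'gripper_width': 0.08756014747450229}
side {'fx': 446.42257072478117, 'fy': 446.42257072478117, 'cx': 322.98726240876454, 'cy': 209.6015193252552, 'R': array([[-0.68107115, -0.73206917, -0.01472485],
       [-0.45824798,  0.44183757, -0.77122523],
       [ 0.5710962 , -0.51851162, -0.63639204]]), 't': array([0.30922462, 0.40806809, 0.88604804])}
top {'fx': 376.76029514491506, 'fy': 376.76029514491506, 'cx': 322.6628486822176, 'cy': 196.16317381552503, 'R': array([[ 0.00959417, -0.99968823, -0.02305193],
       [-0.99892377, -0.00853557, -0.04559004],
       [ 0.04537907,  0.02346452, -0.99869423]]), 't': array([-0.11365962,  0.5881782 ,  1.08786061])}
```

View pics/side.png

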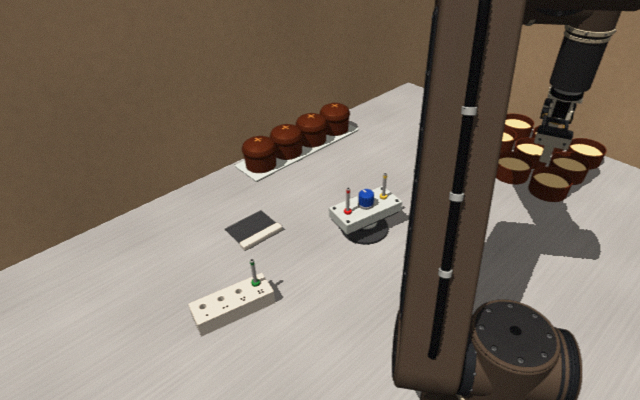

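View pics/top.png

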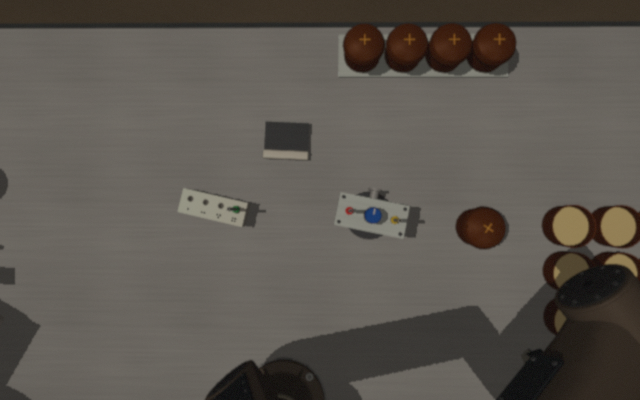

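The side view shows the head near (366,207) and the rack near (232,302). In the top view the red collar is at (349,211), the nut at (373,215), the yellow collar at (395,220), rack holes 1 and 2 at (190,199) and (205,202), the green needle at (236,209) and the panettone at (483,228).

```bash
cat > h.py <<'E'
from plant import r
import cv2,numpy as np
from scipy.spatial.transform import Rotation as Ro
def ray(p,u,v):
    d=np.array([(u-p["cx"])/p["fx"],(v-p["cy"])/p["fy"],1.]);R=p["R"]
    return -R.T@p["t"],R.T@d
def plane(p,u,v,z):
    o,d=ray(p,u,v);return o+d*(z-o[2])/d[2]
def proj(p,X):
    c=p["R"]@np.asarray(X)+p["t"];return np.array([p["fx"]*c[0]/c[2]+p["cx"],p["fy"]*c[1]/c[2]+p["cy"]])
HUE=dict(red=(172,8),yellow=(22,34),blue=(105,130),green=(50,85))
def mask(img,c,s=110,v=50):
    h=cv2.cvtColor(img,cv2.COLOR_RGB2HSV);a,b=HUE[c];H=h[:,:,0]
    m=((H>=a)&(H<=b)) if a<b else ((H>=a)|(H<=b))
    return (m&(h[:,:,1]>s)&(h[:,:,2]>v)).astype(np.uint8)
def blobs(img,c,n=5,**k):
    q,l,st,ce=cv2.connectedComponentsWithStats(mask(img,c,**k))
    return [(st[i,4],ce[i].round(1),st[i,:4]) for i in sorted(range(1,q),key=lambda i:-st[i,4])[:n]]
def pic(n):
    p=r.camera_params(n);return p,r.capture(n)
def togo(target,yaw=None,pt=0.159):
    """tool-frame shift for grasp point to reach target with tool down, plus yaw turn about tool z"""
    s=r.get_state();R=Ro.from_euler('xyz',s["eef_rot"],degrees=True)
    tcp=np.array(target)+[0,0,pt]
    out=R.inv().apply(tcp-s["tcp_pos"])
    print("shift",out.round(4),"eef",s["eef_rot"].round(2),"tcp",s["tcp_pos"].round(4),"t",s["time_s"])
    if yaw is not None:
        print("turn rotvec",(R.inv()*Ro.from_euler('xyz',[180,0,yaw],degrees=True)).as_rotvec(degrees=True).round(2))
E
python3 - <<'E'
from h import *
p=r.camera_params("top");a=cv2.imread("pics/top.png")[:,:,::-1].copy()
b=cv2.imread("pics/side.png")[:,:,::-1].copy();q=r.camera_params("side")
zz=dict(red=.096,yellow=.096,blue=.125,green=.05)
for c in HUE:
    for n,im,pp in(("top",a,p),("side",b,q)):
        for B in blobs(im,c,3): 
            if B[0]>5: print(c,n,B,plane(pp,*B[1],zz[c]).round(3))
for u,v in((190,199),(205,202),(221,206),(236,209)):print(plane(p,u,v,.045).round(3))
print("pan",plane(p,483,228,.1).round(3))
w=r.camera_params("wrist");s=r.get_state();R=Ro.from_euler('xyz',s["eef_rot"],degrees=True)
print("wrist cam in tool",R.inv().apply(-w["R"].T@w["t"]-s["tcp_pos"]).round(3),"axes",(w["R"]@R.as_matrix()).round(2),w["fx"])
E
```

```text
red top (np.int32(29), array([348.3, 210.2]), array([346, 207,   6,   7], dtype=int32)) [ 0.548 -0.18   0.096]
red top (np.int32(9), array([511.2,  39.7]), array([510,  37,   4,   6], dtype=int32)) [ 1.015 -0.619  0.096]
red top (np.int32(8), array([422.,  40.]), array([420,  39,   5,   3], dtype=int32)) [ 1.015 -0.378  0.096]
red side (np.int32(1073), array([293.4, 130.6]), array([242, 104, 107,  54], dtype=int32)) [ 0.992 -0.359  0.096]
red side (np.int32(235), array([518.7, 135.3]), array([504, 126,  31,  23], dtype=int32)) [ 0.425 -0.891  0.096]
red side (np.int32(153), array([254.2, 165.1]), array([245, 157,  20,  16], dtype=int32)) [ 0.911 -0.13   0.096]
yellow top (np.int32(33), array([393.5, 219.5]), array([391, 216,   7,   8], dtype=int32)) [ 0.524 -0.301  0.096]
yellow side (np.int32(24), array([383., 196.]), array([380, 194,   8,   5], dtype=int32)) [ 0.523 -0.301  0.096]
blue top (np.int32(178), array([372.5, 215.6]), array([365, 208,  16,  15], dtype=int32)) [ 0.534 -0.241  0.125]
blue side (np.int32(223), array([365.8, 197.9]), array([359, 189,  15,  18], dtype=int32)) [ 0.527 -0.231  0.125]
green top (np.int32(11), array([236.9, 208.8]), array([235, 207,   4,   5], dtype=int32)) [0.55  0.133 0.05 ]
green side (np.int32(31), array([255.4, 282.8]), array([252, 280,   8,   6], dtype=int32)) [0.548 0.138 0.05 ]
green side (np.int32(6), array([252. , 263.5]), array([251, 263,   3,   2], dtype=int32)) [0.607 0.106 0.05 ]
[0.576 0.27  0.045]
[0.568 0.226 0.045]
[0.557 0.18  0.045]
[0.549 0.137 0.045]
pan [ 0.504 -0.536  0.1  ]
wrist cam in tool [ 0.072 -0.001  0.021] axes [[-0.    1.   -0.  ]
 [-0.96 -0.   -0.26]
 [-0.26  0.    0.96]] 278.4149403782037
```

```bash
python3 -c "
from h import *
togo([.548,-.18,.25],-102)"
```

```text
shift [-0.4466  0.3099 -0.0048] eef [ 1.7991e+02 -1.0000e-02 -1.5893e+02] tcp [ 0.2426 -0.6297  0.4038] t 0.1
turn rotvec [ 8.000e-02  4.000e-02 -5.693e+01]
```

```bash
G='python3 -m pendant'
python3 -m pendant '[[[-0.04,0.028,0,0,0,0,1],[-0.08,0.055,0,0,0,0,1],[-0.12,0.083,0,0,0,0,1],[-0.16,0.11,0,0,0,0,1],[-0.2,0.138,0,0,0,0,1]]]'
python3 -m pendant '[[[-0.04,0.028,0,0,0,0,1],[-0.08,0.055,0,0,0,0,1],[-0.12,0.083,0,0,0,0,1],[-0.16,0.11,0,0,0,0,1],[-0.2,0.138,0,0,0,0,1]]]'
python3 -m pendant '[[[-0.03,0.02,0,0,0,-8,1],[-0.047,0.034,0,0,0,-16,1],[-0.047,0.034,0,0,0,-24,1],[-0.047,0.034,0,0,0,-32,1],[-0.047,0.034,0,0,0,-40,1]]]'
python3 -m pendant '[[[0,0,0,0,0,-8,1],[0,0,0,0,0,-17,1],[0,0,0,0,0,-17,1],[0,0,0,0,0,-17,1]]]'
python3 - <<'E'
from h import *
togo([.548,-.18,.25],-102)
p,a=pic("wrist");cv2.imwrite("pics/w1.png",a[:,:,::-1])
for c,z in dict(red=.097,yellow=.097,blue=.132).items():
    for B in blobs(a,c,2): print(c,B,plane(p,*B[1],z).round(4))
E
```

```text
time_s: 0.6
tcp_pos: [0.3803, -0.4275, 0.4044]
eef_rot: [180.0, -0.0, -158.9]
contact_force: [0.6, 0.4, 0.5]
gripper_width: 0.0877
gripper_force: 0.0
time_s: 1.1
tcp_pos: [0.5173, -0.2266, 0.4046]
eef_rot: [180.0, -0.0, -158.9]
contact_force: [1.2, -0.6, -0.0]
gripper_width: 0.0876
gripper_force: 0.0
time_s: 1.6
tcp_pos: [0.5484, -0.1794, 0.4041]
eef_rot: [179.9, -0.0, -118.6]
contact_force: [-0.8, 0.0, -0.2]
gripper_width: 0.0875
gripper_force: 0.0
time_s: 2.0
tcp_pos: [0.5482, -0.1798, 0.4044]
eef_rot: [180.0, 0.0, -102.2]
contact_force: [0.3, 0.7, 0.6]
gripper_width: 0.0878
gripper_force: 0.0
shift [ 0.0002  0.0002 -0.0046] eef [ 179.97    0.   -102.16] tcp [ 0.5482 -0.1798  0.4044] t 2.0
turn rotvec [ 0.03  0.   -0.16]
red (np.int32(264), array([ 14.5, 231.4]), array([  0, 221,  34,  23], dtype=int32)) [ 0.8835 -0.2084  0.097 ]
red (np.int32(194), array([318.5, 189.1]), array([309, 181,  20,  19], dtype=int32)) [ 0.5462 -0.1842  0.097 ]
yellow (np.int32(251), array([316.4,  67.1]), array([306,  55,  22,  22], dtype=int32)) [ 0.5232 -0.3002  0.097 ]
yellow (np.int32(33), array([315.8,  50.9]), array([310,  48,  13,   6], dtype=int32)) [ 0.5208 -0.3139  0.097 ]
blue (np.int32(1610), array([318.5, 131.2]), array([294, 108,  48,  49], dtype=int32)) [ 0.5336 -0.2433  0.132 ]
blue (np.int32(2), array([301.5, 149.5]), array([301, 149,   2,   2], dtype=int32)) [ 0.5518 -0.231   0.132 ]
```

View pics/w1.png

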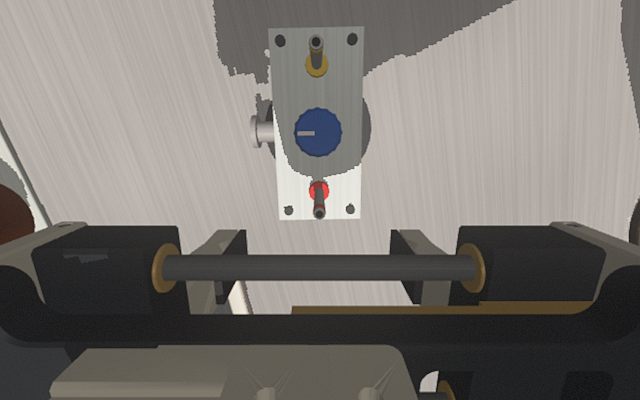

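The wrist view shows the head with the red collar at (318,189), its tube top at (320,213), the nut at (318,131), the yellow collar at (316,66) with its tube top at (316,41), and the corner pins near (280,41), (352,39), (289,210) and (350,209).

```bash
python3 - <<'E'
from h import *
p=r.camera_params("wrist")
for n,u,v,z in(("redtop",320,212.5,.172),("redcol",318.5,191,.098),("yeltop",316,41.5,.172),("yelcol",316.5,66,.098),("nut",318.3,131.5,.132),("p1",280,41,.093),("p2",352,39,.093),("p3",289,210,.093),("p4",350,209,.093)):print(n,plane(p,u,v,z).round(4))
E
```

```text
redtop [ 0.5457 -0.1825  0.172 ]
redcol [ 0.5467 -0.1824  0.098 ]
yeltop [ 0.5227 -0.3029  0.172 ]
yelcol [ 0.523 -0.301  0.098]
nut [ 0.5339 -0.2431  0.132 ]
p1 [ 0.5517 -0.3301  0.093 ]
p2 [ 0.4855 -0.3175  0.093 ]
p3 [ 0.583  -0.1672  0.093 ]
p4 [ 0.5175 -0.1541  0.093 ]
```

```bash
python3 -c "
from h import *
togo([.5462,-.1824,.136],-101.5)"
```

```text
shift [0.0029 0.0014 0.1095] eef [ 179.98   -0.   -102.16] tcp [ 0.5482 -0.1798  0.4045] t 2.05
turn rotvec [ 0.02 -0.   -0.66]
```

```bash
python3 -m pendant '[[[0.003,0.001,0.03,0,0,0,0.6],[0.003,0.001,0.07,0,0,0,0.3],[0.003,0.001,0.11,0,0,0,0],[0.003,0.001,0.11,0,0,0,-0.4],[0.003,0.001,0.11,0,0,0,-0.6]]]' 25
python3 -m pendant '[[[0,0,0,0,0,0,-1],[0,0,0,0,0,0,-1],[0,0,0,0,0,0,-1],[0,0,0,0,0,0,-1],[0,0,0,0,0,0,-1]]]' 25
```

```text
time_s: 2.55
tcp_pos: [0.5471, -0.1827, 0.2951]
eef_rot: [179.9, -0.1, -102.0]
contact_force: [1.5, 0.3, 0.2]
gripper_width: 0.0535
gripper_force: 0.0
time_s: 3.05
tcp_pos: [0.5468, -0.1826, 0.2952]
eef_rot: [-180.0, 0.0, -101.9]
contact_force: [-0.1, -0.2, -0.7]
gripper_width: 0.0128
gripper_force: 0.0
```

Still closing; finish, then lift to carry height.

```bash
python3 -m pendant '[[[0,0,0,0,0,0,-1],[0,0,0,0,0,0,-1],[0,0,0,0,0,0,-1]]]' 25
python3 -m pendant '[[[0,0,-0.01,0,0,0,-1],[0,0,-0.03,0,0,0,-1],[0,0,-0.06,0,0,0,-1],[0,0,-0.1,0,0,0,-1],[0,0,-0.13,0,0,0,-1]]]' 25
python3 - <<'E'
from h import *
p,a=pic("wrist");cv2.imwrite("pics/w2.png",a[:,:,::-1])
for c,z in dict(red=.2,).items():
    for B in blobs(a,c,3): print(c,B)
togo([.576,.27,.26])
E
```

```text
time_s: 3.35
tcp_pos: [0.5468, -0.1826, 0.295]
eef_rot: [-180.0, -0.0, -101.9]
contact_force: [-0.4, 1.2, 3.9]
gripper_width: 0.0095
gripper_force: 25.0
time_s: 3.85
tcp_pos: [0.5467, -0.1827, 0.4274]
eef_rot: [-179.9, -0.0, -101.9]
contact_force: [0.5, -0.4, -0.9]
gripper_width: 0.0094
gripper_force: 25.0
red (np.int32(352), array([ 20.7, 222. ]), array([  0, 201,  50,  39], dtype=int32))
red (np.int32(297), array([318.1, 224.5]), array([304, 217,  29,  20], dtype=int32))
red (np.int32(178), array([317.9, 285.6]), array([306, 281,  25,  17], dtype=int32))
shift [-0.4492  0.0656  0.0128] eef [-1.7951e+02 -3.0000e-02 -1.0188e+02] tcp [ 0.5476 -0.1831  0.4326] t 3.9
```

View pics/w2.png

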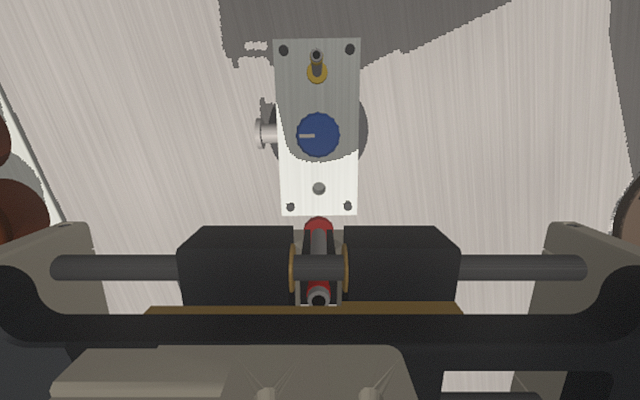

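The needle is held, with its collar at (318,224) and tube top at (318,299). The empty port shows at (319,188).

```bash
python3 -m pendant '[[[-0.03,0.005,0,0,0,0,-1],[-0.075,0.011,0,0,0,0,-1],[-0.12,0.018,0,0,0,0,-1],[-0.165,0.024,0,0,0,0,-1],[-0.21,0.031,0,0,0,0,-1]]]' 25
python3 -m pendant '[[[-0.045,0.007,0,0,0,0,-1],[-0.09,0.014,0,0,0,0,-1],[-0.135,0.02,0,0,0,0,-1],[-0.18,0.027,0,0,0,0,-1],[-0.22,0.032,0,0,0,0,-1]]]' 25
python3 -m pendant '[[[-0.02,0.003,0,0,0,0,-1],[-0.02,0.003,0,0,0,0,-1],[-0.02,0.003,0,0,0,0,-1]]]' 25
python3 - <<'E'
from h import *
p,a=pic("wrist");cv2.imwrite("pics/w3.png",a[:,:,::-1])
for c in("red","green"):
    for B in blobs(a,c,3): print(c,B,plane(p,*B[1],.05).round(4))
togo([.576,.27,.26])
s=r.get_state();R=Ro.from_euler('xyz',s["eef_rot"],degrees=True)
for z in(.122,.196,.204,.222):print(z,proj(p,s["tcp_pos"]+R.apply([0,0,z])).round(1))
E
```

```text
time_s: 4.4
tcp_pos: [0.5595, 0.0309, 0.425]
eef_rot: [-180.0, 0.0, -101.9]
contact_force: [0.6, 0.5, -1.0]
gripper_width: 0.0092
gripper_force: 25.0
time_s: 4.9
tcp_pos: [0.5735, 0.2533, 0.4248]
eef_rot: [180.0, 0.0, -101.9]
contact_force: [0.2, -0.7, -2.1]
gripper_width: 0.0094
gripper_force: 25.0
time_s: 5.2
tcp_pos: [0.575, 0.2713, 0.4243]
eef_rot: [180.0, -0.0, -101.9]
contact_force: [-0.0, -0.4, -0.7]
gripper_width: 0.0093
gripper_force: 25.0
red (np.int32(322), array([318.1, 225.1]), array([304, 217,  30,  24], dtype=int32)) [0.5867 0.3309 0.05  ]
red (np.int32(173), array([318.1, 285.7]), array([306, 281,  25,  17], dtype=int32)) [0.6059 0.4217 0.05  ]
red (np.int32(1), array([304., 233.]), array([304, 233,   1,   1], dtype=int32)) [0.6079 0.3381 0.05  ]
green (np.int32(1), array([310.,  59.]), array([310,  59,   1,   1], dtype=int32)) [0.5536 0.1289 0.05  ]
shift [ 0.0004 -0.0011  0.0056] eef [ 1.7998e+02 -3.0000e-02 -1.0194e+02] tcp [0.575  0.2707 0.4246] t 5.25
0.122 [317.2 300.2]
0.196 [317.3 232.9]
0.204 [317.3 228.6]
0.222 [317.3 220. ]
```

View pics/w3.png

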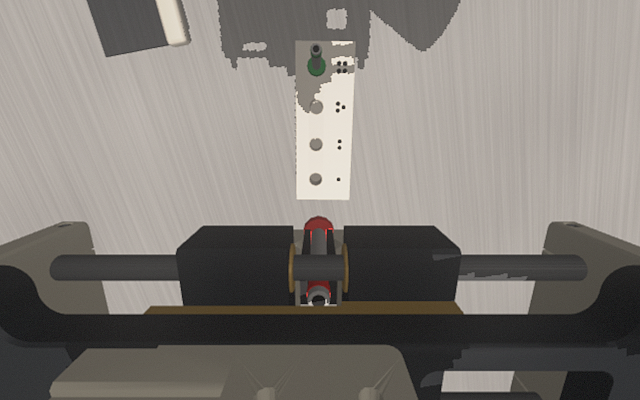

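Hole 1 shows at (316,179), hole 2 at (316,144), and the green collar at (316,66). The needle is upright in the grip.

```bash
python3 - <<'E'
from h import *
p=r.camera_params("wrist");a=cv2.imread("pics/w3.png");g=cv2.cvtColor(a,cv2.COLOR_BGR2GRAY)
P=[]
for u,v in((316,179),(316,144),(316,107)):
    w=g[v-12:v+13,u-13:u+14];m=(w<(np.median(w)+w[8:17,9:18].mean())/2 if v<110 else w<190).astype(np.uint8)
    n,l,st,ce=cv2.connectedComponentsWithStats(m);i=l[12,13]
    c=ce[i]+[u-13,v-12];X=plane(p,*c,.045);P.append(X);print(c.round(1),st[i],X.round(4))
print("spacing",np.linalg.norm(P[0]-P[1]),np.linalg.norm(P[1]-P[2]))
# collar of held needle at tool z=.196 plane: x offset
print(plane(p,318.6,230,.4246-.2).round(4))
togo([P[0][0],P[0][1],.10])
E
```

```text
[315.2 178.8] [  6   6  13  13 128] [0.5777 0.2683 0.045 ]
[315.6 144. ] [  6   6  14  13 139] [0.5678 0.2246 0.045 ]
[311.6 104.3] [  0   0  20  19 296] [0.5625 0.1769 0.045 ]
spacing 0.044751727227929514 0.04801424185431604
[0.5741 0.2697 0.2246]
shift [ 0.0017 -0.0032  0.1656] eef [ 1.7998e+02 -3.0000e-02 -1.0194e+02] tcp [0.575  0.2707 0.4246] t 5.25
```

```bash
python3 -m pendant '[[[0.002,-0.003,0.04,0,0,0,-1],[0.002,-0.0035,0.08,0,0,0,-1],[0.002,-0.0035,0.12,0,0,0,-1],[0.002,-0.0035,0.147,0,0,0,-1],[0.002,-0.0035,0.147,0,0,0,-1]]]' 25
python3 -m pendant '[[[0,0,0.004,0,0,0,-1],[0,0,0.008,0,0,0,-1],[0,0,0.012,0,0,0,-1],[0,0,0.016,0,0,0,-1],[0,0,0.016,0,0,0,-1]]]' 25
python3 - <<'E'
from h import *
p,a=pic("wrist");cv2.imwrite("pics/w4.png",a[90:330,200:440,::-1].repeat(2,0).repeat(2,1));togo([.5777,.2683,.09])
E
```

```text
time_s: 5.75
tcp_pos: [0.577, 0.2663, 0.2739]
eef_rot: [179.7, -0.3, -102.1]
contact_force: [-0.2, -0.6, -1.3]
gripper_width: 0.0095
gripper_force: 25.0
time_s: 6.25
tcp_pos: [0.578, 0.2686, 0.2616]
eef_rot: [180.0, 0.0, -101.9]
contact_force: [-0.4, 0.6, -2.1]
gripper_width: 0.0097
gripper_force: 25.0
shift [0.0005 0.0003 0.0128] eef [-180.      0.   -101.92] tcp [0.5781 0.2687 0.2618] t 6.3
```

View pics/w4.png

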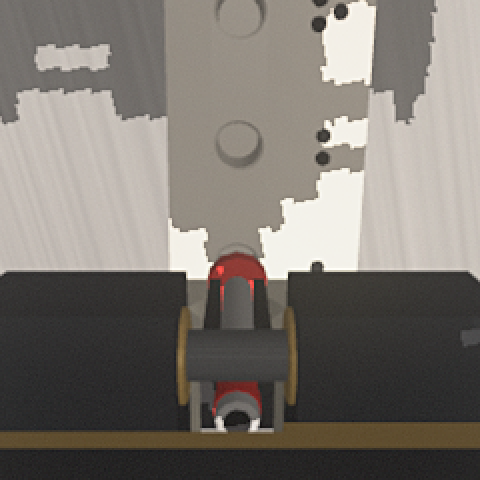

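Hole 1's rim shows centred behind the red collar, at about (236,248) in the crop. The spigot is entering with no side force.

```bash
python3 -m pendant '[[[0,0,0.004,0,0,0,-1],[0,0,0.008,0,0,0,-1],[0,0,0.011,0,0,0,-1],[0,0,0.0125,0,0,0,-1],[0,0,0.0125,0,0,0,-1]]]' 25
```

```text
time_s: 6.8
tcp_pos: [0.5781, 0.2687, 0.25]
eef_rot: [-180.0, -0.0, -101.9]
contact_force: [-3.2, -0.4, 7.6]
gripper_width: 0.0094
gripper_force: 25.0
```

Seated. Release gently, rise, and then go back above yellow.

```bash
python3 -m pendant '[[[0,0,0,0,0,0,-0.6],[0,0,0,0,0,0,-0.2],[0,0,0,0,0,0,0],[0,0,0,0,0,0,0]]]' 25
python3 -m pendant '[[[0,0,-0.02,0,0,0,0],[0,0,-0.06,0,0,0,0],[0,0,-0.10,0,0,0,0],[0,0,-0.14,0,0,0,0],[0,0,-0.175,0,0,0,0]]]' 25
python3 - <<'E'
from h import *
p,a=pic("wrist");cv2.imwrite("pics/w5.png",a[:,:,::-1])
for B in blobs(a,"red",3): print(B,plane(p,*B[1],.05).round(4))
togo([.523,-.302,.25],-101.5)
E
```

```text
time_s: 7.2
tcp_pos: [0.5782, 0.2686, 0.2489]
eef_rot: [180.0, -0.0, -101.9]
contact_force: [0.0, -0.0, 0.8]
gripper_width: 0.0362
gripper_force: 0.0
time_s: 7.7
tcp_pos: [0.5781, 0.2685, 0.4264]
eef_rot: [-179.9, 0.0, -101.9]
contact_force: [0.9, 0.1, -1.0]
gripper_width: 0.0438
gripper_force: 0.0
(np.int32(124), array([318.5, 179.2]), array([311, 173,  16,  15], dtype=int32)) [0.5771 0.2674 0.05  ]
(np.int32(9), array([318.6, 190. ]), array([315, 189,   8,   3], dtype=int32)) [0.58   0.2815 0.05  ]
shift [ 0.5703 -0.0624  0.0211] eef [-179.57    0.34 -101.88] tcp [0.5792 0.2688 0.433 ] t 7.75
turn rotvec [-0.44  0.34 -0.38]
```

```bash
python3 -m pendant '[[[0.04,-0.004,0,0,0,0,0],[0.088,-0.009,0,0,0,0,0],[0.136,-0.015,0,0,0,0,0],[0.184,-0.02,0,0,0,0,0],[0.232,-0.025,0,0,0,0,0]]]' 25
python3 -m pendant '[[[0.048,-0.005,0,0,0,0,0],[0.096,-0.01,0,0,0,0,0],[0.144,-0.015,0,0,0,0,0],[0.192,-0.02,0,0,0,0,0],[0.24,-0.026,0,0,0,0,0]]]' 25
python3 -m pendant '[[[0.045,-0.005,0,0,0,0,0],[0.09,-0.01,0,0,0,0,0],[0.098,-0.011,0,0,0,0,0],[0.098,-0.011,0,0,0,0,0],[0.098,-0.011,0,0,0,0,0]]]' 25
python3 - <<'E'
from h import *
p,a=pic("wrist");cv2.imwrite("pics/w6.png",a[:,:,::-1])
for B in blobs(a,"yellow",3): print(B,plane(p,*B[1],.097).round(4))
for B in blobs(a,"blue",2): print(B,plane(p,*B[1],.132).round(4))
togo([.523,-.302,.136],-101.5)
E
```

```text
time_s: 8.25
tcp_pos: [0.5541, 0.0348, 0.424]
eef_rot: [-180.0, 0.0, -101.9]
contact_force: [1.2, -0.0, -0.4]
gripper_width: 0.0437
gripper_force: 0.0
time_s: 8.75
tcp_pos: [0.5298, -0.2055, 0.4242]
eef_rot: [-180.0, 0.0, -101.9]
contact_force: [0.9, 1.4, -0.5]
gripper_width: 0.0442
gripper_force: 0.0
time_s: 9.25
tcp_pos: [0.521, -0.3015, 0.4238]
eef_rot: [180.0, 0.0, -102.0]
contact_force: [0.1, 0.4, 0.1]
gripper_width: 0.0436
gripper_force: 0.0
(np.int32(140), array([315.7, 185.8]), array([307, 179,  18,  17], dtype=int32)) [ 0.5222 -0.3057  0.097 ]
(np.int32(11), array([315.8, 200. ]), array([312, 199,   8,   3], dtype=int32)) [ 0.5256 -0.2895  0.097 ]
(np.int32(1), array([310., 203.]), array([310, 203,   1,   1], dtype=int32)) [ 0.5328 -0.2874  0.097 ]
(np.int32(677), array([317.5, 243.8]), array([297, 232,  40,  23], dtype=int32)) [ 0.5317 -0.2516  0.132 ]
(np.int32(2), array([333. , 234.5]), array([333, 234,   1,   2], dtype=int32)) [ 0.5136 -0.2585  0.132 ]
shift [ 0.0006 -0.002   0.129 ] eef [ 1.7999e+02  1.0000e-02 -1.0189e+02] tcp [ 0.5212 -0.301   0.424 ] t 9.3
turn rotvec [ 0.01  0.01 -0.39]
```

```bash
python3 -m pendant '[[[0.001,-0.0015,0.04,0,0,0,0],[0.001,-0.0015,0.08,0,0,0,0],[0.001,-0.0015,0.115,0,0,0,0],[0.001,-0.0015,0.129,0,0,0,0],[0.001,-0.0015,0.129,0,0,0,-0.4]]]' 25
python3 -m pendant '[[[0,0,0,0,0,0,-0.6],[0,0,0,0,0,0,-1],[0,0,0,0,0,0,-1],[0,0,0,0,0,0,-1],[0,0,0,0,0,0,-1]]]' 25
python3 -m pendant '[[[0,0,0,0,0,0,-1],[0,0,0,0,0,0,-1]]]' 25
```

```text
time_s: 9.8
tcp_pos: [0.5222, -0.302, 0.2936]
eef_rot: [179.8, 0.0, -101.8]
contact_force: [-0.1, -0.3, -0.1]
gripper_width: 0.0398
gripper_force: 0.0
time_s: 10.3
tcp_pos: [0.5225, -0.3033, 0.2963]
eef_rot: [-179.9, -0.0, -101.9]
contact_force: [-1.3, 1.5, 5.5]
gripper_width: 0.0094
gripper_force: 25.0
time_s: 10.5
tcp_pos: [0.5226, -0.3033, 0.2963]
eef_rot: [-179.9, -0.0, -101.9]
contact_force: [-0.3, 2.2, 6.4]
gripper_width: 0.0093
gripper_force: 25.0
```

```bash
python3 -m pendant '[[[0,0,-0.01,0,0,0,-1],[0,0,-0.03,0,0,0,-1],[0,0,-0.06,0,0,0,-1],[0,0,-0.1,0,0,0,-1],[0,0,-0.13,0,0,0,-1]]]' 25
python3 - <<'E'
from h import *
p,a=pic("wrist");cv2.imwrite("pics/w7.png",a[:,:,::-1])
for B in blobs(a,"yellow",3): print(B)
togo([.5678,.2246,.2635])
E
```

```text
time_s: 11.0
tcp_pos: [0.5221, -0.3033, 0.428]
eef_rot: [-179.9, -0.0, -101.9]
contact_force: [0.9, 0.3, -0.6]
gripper_width: 0.0097
gripper_force: 25.0
(np.int32(278), array([318.3, 223. ]), array([304, 215,  30,  20], dtype=int32))
(np.int32(83), array([318. , 284.1]), array([306, 281,  25,  12], dtype=int32))
shift [-0.5264  0.065   0.0091] eef [-1.7952e+02 -1.4000e-01 -1.0189e+02] tcp [ 0.5228 -0.3039  0.4334] t 11.05
```

```bash
python3 -m pendant '[[[-0.03,0.003,0,0,0,0,-1],[-0.078,0.009,0,0,0,0,-1],[-0.126,0.015,0,0,0,0,-1],[-0.174,0.021,0,0,0,0,-1],[-0.222,0.027,0,0,0,0,-1]]]' 25
python3 -m pendant '[[[-0.048,0.006,0,0,0,0,-1],[-0.096,0.012,0,0,0,0,-1],[-0.144,0.018,0,0,0,0,-1],[-0.192,0.024,0,0,0,0,-1],[-0.24,0.03,0,0,0,0,-1]]]' 25
python3 -m pendant '[[[-0.045,0.006,0,0,0,0,-1],[-0.064,0.008,0,0,0,0,-1],[-0.064,0.008,0,0,0,0,-1],[-0.064,0.008,0,0,0,0,-1]]]' 25
python3 - <<'E'
from h import *
p,a=pic("wrist");cv2.imwrite("pics/w8.png",a[:,:,::-1]);g=cv2.cvtColor(a,cv2.COLOR_RGB2GRAY)
u,v=proj(p,[.5678,.2246,.045]).round().astype(int);w=g[v-12:v+13,u-13:u+14];m=(w<190).astype(np.uint8)
n,l,st,ce=cv2.connectedComponentsWithStats(m);i=l[12,13];c=ce[i]+[u-13,v-12]
print(c,st[i],plane(p,*c,.045).round(4))
togo([.5680,.2250,.12])
E
```

```text
time_s: 11.55
tcp_pos: [0.5413, -0.0787, 0.4255]
eef_rot: [-180.0, 0.0, -102.0]
contact_force: [1.0, -0.6, -0.4]
gripper_width: 0.0092
gripper_force: 25.0
time_s: 12.05
tcp_pos: [0.5616, 0.1625, 0.4256]
eef_rot: [-180.0, 0.0, -101.9]
contact_force: [0.6, 0.1, -0.1]
gripper_width: 0.0097
gripper_force: 25.0
time_s: 12.45
tcp_pos: [0.5672, 0.2248, 0.4249]
eef_rot: [180.0, -0.0, -101.9]
contact_force: [0.0, 0.1, -1.2]
gripper_width: 0.0091
gripper_force: 25.0
[315.38190955 182.44221106] [  5   6  15  19 199] [0.5706 0.2273 0.045 ]
shift [-0.001  -0.0006  0.1461] eef [ 1.7998e+02 -3.0000e-02 -1.0194e+02] tcp [0.5673 0.2242 0.4251] t 12.5
```

```bash
python3 -m pendant '[[[-0.0008,-0.0013,0.04,0,0,0,-1],[-0.0008,-0.0013,0.08,0,0,0,-1],[-0.0008,-0.0013,0.12,0,0,0,-1],[-0.0008,-0.0013,0.149,0,0,0,-1],[-0.0008,-0.0013,0.149,0,0,0,-1]]]' 25
python3 -m pendant '[[[0,0,0.004,0,0,0,-1],[0,0,0.008,0,0,0,-1],[0,0,0.012,0,0,0,-1],[0,0,0.014,0,0,0,-1],[0,0,0.014,0,0,0,-1]]]' 25
python3 - <<'E'
from h import *
p,a=pic("wrist");cv2.imwrite("pics/w9.png",a[90:330,200:440,::-1].repeat(2,0).repeat(2,1));togo([.5687,.2247,.0923])
E
```

```text
time_s: 13.0
tcp_pos: [0.5675, 0.223, 0.2723]
eef_rot: [179.7, -0.3, -102.1]
contact_force: [0.3, -0.5, -0.2]
gripper_width: 0.0095
gripper_force: 25.0
time_s: 13.5
tcp_pos: [0.5688, 0.2255, 0.2625]
eef_rot: [-180.0, 0.0, -101.9]
contact_force: [-0.2, -0.4, 0.3]
gripper_width: 0.0094
gripper_force: 25.0
shift [ 0.0009 -0.      0.0113] eef [-1.7998e+02  2.0000e-02 -1.0192e+02] tcp [0.5689 0.2256 0.2626] t 13.55
```

View pics/w9.png

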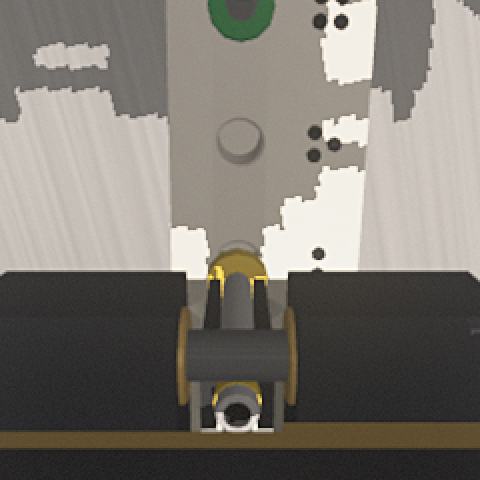

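The yellow needle's spigot is entering the two-dot hole, with the rim at about (236,245). Next is hole 3 (three dots) at (240,140), then green above it. I'll lower it, release, and rise.

```bash
python3 -m pendant '[[[0.0005,0,0.004,0,0,0,-1],[0.0005,0,0.008,0,0,0,-1],[0.0005,0,0.01,0,0,0,-1],[0.0005,0,0.0115,0,0,0,-1],[0.0005,0,0.0115,0,0,0,-1]]]' 25
```

```text
time_s: 14.05
tcp_pos: [0.5686, 0.2249, 0.2513]
eef_rot: [180.0, -0.0, -101.9]
contact_force: [-3.5, -1.8, 6.8]
gripper_width: 0.0097
gripper_force: 25.0
```

```bash
python3 -m pendant '[[[0,0,0,0,0,0,-0.6],[0,0,0,0,0,0,-0.2],[0,0,0,0,0,0,0],[0,0,0,0,0,0,0]]]' 25
python3 -m pendant '[[[0,0,-0.02,0,0,0,0],[0,0,-0.06,0,0,0,0],[0,0,-0.10,0,0,0,0.5],[0,0,-0.14,0,0,0,1],[0,0,-0.173,0,0,0,1]]]' 25
python3 - <<'E'
from h import *
p,a=pic("wrist");cv2.imwrite("pics/w10.png",a[:,:,::-1])
for c in("red","yellow","green"):
  for B in blobs(a,c,3): print(c,B,plane(p,*B[1],.05).round(4))
togo([.5345,-.243,.255])
E
```

```text
time_s: 14.45
tcp_pos: [0.5688, 0.225, 0.2505]
eef_rot: [180.0, -0.0, -101.9]
contact_force: [0.4, -0.6, -0.8]
gripper_width: 0.0361
gripper_force: 0.0
time_s: 14.95
tcp_pos: [0.5687, 0.2249, 0.4262]
eef_rot: [-179.9, 0.1, -101.9]
contact_force: [0.3, -0.0, -0.6]
gripper_width: 0.0624
gripper_force: 0.0
red (np.int32(125), array([318.5, 212.1]), array([311, 206,  16,  14], dtype=int32)) [0.5772 0.2677 0.05  ]
red (np.int32(20), array([318.4, 229.6]), array([315, 228,   8,   5], dtype=int32)) [0.5825 0.2922 0.05  ]
yellow (np.int32(56), array([323. , 178.4]), array([318, 173,   9,  14], dtype=int32)) [0.562  0.2239 0.05  ]
yellow (np.int32(28), array([313.3, 178.2]), array([311, 173,   6,  12], dtype=int32)) [0.5742 0.2211 0.05  ]
yellow (np.int32(2), array([320.5, 189. ]), array([320, 189,   2,   1], dtype=int32)) [0.568  0.2371 0.05  ]
green (np.int32(104), array([319.3, 109.7]), array([312, 101,  16,  15], dtype=int32)) [0.5492 0.1399 0.05  ]
shift [ 0.4655 -0.0617  0.016 ] eef [-179.56    0.32 -101.88] tcp [0.5697 0.2251 0.4321] t 15.0
```

Both stand home. On to the nut.

```bash
python3 -m pendant '[[[0.04,-0.005,0,0,0,0,1],[0.086,-0.011,0,0,0,0,1],[0.133,-0.018,0,0,0,0,1],[0.18,-0.024,0,0,0,0,1],[0.227,-0.03,0,0,0,0,1]]]' 35
python3 -m pendant '[[[0.047,-0.006,0,0,0,0,1],[0.094,-0.012,0,0,0,0,1],[0.141,-0.018,0,0,0,0,1],[0.188,-0.025,0,0,0,0,1],[0.235,-0.031,0,0,0,0,1]]]' 35
python3 -m pendant '[[[0.003,-0.001,0,0,0,0,1],[0.003,-0.001,0,0,0,0,1],[0.003,-0.001,0,0,0,0,1]]]' 35
python3 - <<'E'
from h import *
p,a=pic("wrist");cv2.imwrite("pics/w11.png",a[:,:,::-1])
for B in blobs(a,"blue",2): x,y,w,h=B[2];print(B,plane(p,*B[1],.132).round(4),plane(p,x+w/2,y+h/2,.125).round(4))
togo([.5345,-.243,.117])
E
```

```text
time_s: 15.5
tcp_pos: [0.5506, -0.005, 0.4236]
eef_rot: [-180.0, 0.0, -101.9]
contact_force: [1.6, 0.2, 0.2]
gripper_width: 0.0876
gripper_force: 0.0
time_s: 16.0
tcp_pos: [0.5325, -0.2416, 0.4236]
eef_rot: [-180.0, 0.0, -101.9]
contact_force: [0.8, -0.6, 0.8]
gripper_width: 0.0877
gripper_force: 0.0
time_s: 16.3
tcp_pos: [0.5333, -0.2424, 0.4234]
eef_rot: [180.0, 0.0, -101.9]
contact_force: [0.1, 1.1, -0.2]
gripper_width: 0.0874
gripper_force: 0.0
(np.int32(1015), array([317.7, 197.6]), array([296, 175,  41,  42], dtype=int32)) [ 0.5332 -0.242   0.132 ] [ 0.5345 -0.2421  0.125 ]
(np.int32(3), array([297.3, 188. ]), array([297, 187,   2,   3], dtype=int32)) [ 0.5511 -0.2559  0.132 ] [ 0.5513 -0.2538  0.125 ]
shift [ 0.0008 -0.0013  0.1475] eef [ 1.7999e+02  1.0000e-02 -1.0188e+02] tcp [ 0.5334 -0.242   0.4235] t 16.35
```

```bash
python3 -m pendant '[[[0.0005,-0.001,0.04,0,0,0,1],[0.0005,-0.001,0.08,0,0,0,1],[0.0005,-0.001,0.12,0,0,0,1],[0.0005,-0.001,0.143,0,0,0,1],[0.0005,-0.001,0.147,0,0,0,0.5]]]' 35
python3 -m pendant '[[[0,0,0,0,0,0,0.1],[0,0,0,0,0,0,-0.3],[0,0,0,0,0,0,-1],[0,0,0,0,0,0,-1],[0,0,0,0,0,0,-1]]]' 35
python3 -c "
from h import *
s=r.get_state();print(s['moment'],s['tcp_pos'],s['eef_rot'],s['joints'])"
```

```text
time_s: 16.85
tcp_pos: [0.5335, -0.2419, 0.2737]
eef_rot: [179.7, 0.0, -101.8]
contact_force: [-0.4, 0.1, 0.7]
gripper_width: 0.0839
gripper_force: 0.0
time_s: 17.35
tcp_pos: [0.5343, -0.2436, 0.2775]
eef_rot: [-179.9, 0.0, -101.9]
contact_force: [0.5, 0.3, 0.0]
gripper_width: 0.0452
gripper_force: 0.0
[-0.00429059  0.04135943 -0.01297257] [ 0.53427338 -0.24355991  0.2775244 ] [-1.79915041e+02  9.21416159e-03 -1.01932597e+02] [-5.44107968e+00  1.87814176e+01 -2.00836069e+01  5.78726284e-04
 -5.10495194e+01 -6.49188722e+00]
```

```bash
python3 -m pendant '[[[0,0,0,0,0,0,-1],[0,0,0,0,0,0,-1],[0,0,0,0,0,0,-1]]]' 35
python3 -c "
from h import *
s=r.get_state();print(s['moment'],s['eef_rot'])"
python3 -m pendant '[[[0,0,0,0,0,-4,-1],[0,0,0,0,0,-8,-1],[0,0,0,0,0,-12,-1],[0,0,0,0,0,-12,-1]]]' 35
python3 -c "
from h import *
s=r.get_state();print(s['moment'],s['eef_rot'])"
python3 -m pendant '[[[0,0,0,0,0,4,-1],[0,0,0,0,0,8,-1],[0,0,0,0,0,12,-1],[0,0,0,0,0,12,-1]]]' 35
python3 -c "
from h import *
s=r.get_state();print(s['moment'],s['eef_rot'])"
python3 -m pendant '[[[0,0,0,0,0,4,-1],[0,0,0,0,0,8,-1],[0,0,0,0,0,12,-1],[0,0,0,0,0,12,-1]]]' 35
python3 -c "
from h import *
s=r.get_state();print(s['moment'],s['eef_rot'])"
```

```text
time_s: 17.65
tcp_pos: [0.5344, -0.2436, 0.2775]
eef_rot: [-179.9, -0.0, -101.9]
contact_force: [-1.0, 1.7, 7.3]
gripper_width: 0.0437
gripper_force: 35.0
[0.5122665  0.42043405 0.00056176] [-1.79927775e+02 -5.25269630e-03 -1.01921786e+02]
time_s: 18.05
tcp_pos: [0.5347, -0.2441, 0.2774]
eef_rot: [-179.9, -0.0, -90.0]
contact_force: [2.3, -2.8, 3.7]
gripper_width: 0.0438
gripper_force: 35.0
[-1.01839923 -0.60422897 -1.06346967] [-1.79865570e+02 -3.53570863e-02 -8.99665279e+01]
time_s: 18.45
tcp_pos: [0.5345, -0.2436, 0.2774]
eef_rot: [-179.9, -0.0, -102.1]
contact_force: [-0.5, -0.7, 6.1]
gripper_width: 0.0437
gripper_force: 35.0
[-0.22472603 -0.0123937  -0.08433005] [-1.79938839e+02 -2.63674516e-02 -1.02136106e+02]
time_s: 18.85
tcp_pos: [0.5344, -0.2436, 0.2776]
eef_rot: [-179.9, -0.0, -114.1]
contact_force: [-0.9, 0.8, 6.6]
gripper_width: 0.044
gripper_force: 35.0
[-0.15352269  0.28701982  0.0200662 ] [-1.79932944e+02 -2.11856212e-02 -1.14124075e+02]
```

Anticlockwise it stops dead (moment −1.06 N m) and clockwise it turns free, so the thread is left-hand. I'll carry on clockwise to about 77°.

```bash
python3 -m pendant '[[[0,0,-0.0005,0,0,8,-1],[0,0,-0.001,0,0,16,-1],[0,0,-0.0013,0,0,24,-1],[0,0,-0.0016,0,0,32,-1]]]' 35
python3 -m pendant '[[[0,0,-0.0003,0,0,8,-1],[0,0,-0.0006,0,0,16,-1],[0,0,-0.001,0,0,23,-1],[0,0,-0.001,0,0,23,-1]]]' 35
python3 -c "
from h import *
s=r.get_state();print(s['moment'],s['eef_rot'],s['joints'][5])"
python3 -m pendant '[[[0,0,-0.001,0,0,0,-1],[0,0,-0.002,0,0,0,-1],[0,0,-0.003,0,0,0,-1],[0,0,-0.003,0,0,0,-1]]]' 35
```

```text
time_s: 19.25
tcp_pos: [0.5342, -0.2435, 0.279]
eef_rot: [-180.0, -0.0, -146.3]
contact_force: [-1.0, -0.4, 6.0]
gripper_width: 0.0437
gripper_force: 35.0
time_s: 19.65
tcp_pos: [0.5339, -0.2434, 0.2792]
eef_rot: [180.0, -0.0, -169.1]
contact_force: [-0.5, 0.3, 3.4]
gripper_width: 0.0439
gripper_force: 35.0
[0.43717923 0.29157329 0.02647297] [ 1.79979507e+02 -4.44373436e-02 -1.69103139e+02] -73.67037087931473
time_s: 20.05
tcp_pos: [0.5339, -0.2434, 0.282]
eef_rot: [180.0, -0.0, -168.9]
contact_force: [-1.1, 0.6, -1.0]
gripper_width: 0.0438
gripper_force: 35.0
```

```bash
python3 -m pendant '[[[0,0,-0.002,0,0,0,-1],[0,0,-0.004,0,0,0,-1],[0,0,-0.006,0,0,0,-1],[0,0,-0.006,0,0,0,-1]]]' 35
```

```text
time_s: 20.45
tcp_pos: [0.534, -0.2434, 0.2885]
eef_rot: [180.0, -0.0, -168.9]
contact_force: [-1.4, 2.3, 0.3]
gripper_width: 0.0441
gripper_force: 35.0
```

Free. Lift well clear and check.

```bash
python3 -m pendant '[[[0,0,-0.015,0,0,0,-1],[0,0,-0.04,0,0,0,-1],[0,0,-0.075,0,0,0,-1],[0,0,-0.11,0,0,0,-1],[0,0,-0.14,0,0,0,-1]]]' 35
python3 -m pendant '[[[0,0,0,0,0,0,-1],[0,0,0,0,0,0,-1],[0,0,0,0,0,0,-1]]]' 35
python3 - <<'E'
from h import *
p,a=pic("wrist");q,b=pic("side")
for B in blobs(a,"blue",2): print(B)
X=r.get_state()["tcp_pos"]-[0,0,.159]
for B in blobs(b,"blue",2): print("side",B,proj(q,X))
s=np.hstack([a[100:400,170:470],b[100:400,180:480]])
cv2.imwrite("pics/w12.png",s[:,:,::-1])
E
```

```text
time_s: 20.95
tcp_pos: [0.5343, -0.2438, 0.4307]
eef_rot: [-179.9, 0.1, -168.9]
contact_force: [0.2, 0.2, -1.6]
gripper_width: 0.044
gripper_force: 35.0
time_s: 21.25
tcp_pos: [0.5338, -0.2435, 0.4272]
eef_rot: [180.0, -0.1, -168.9]
contact_force: [-0.2, 0.0, -1.3]
gripper_width: 0.0439
gripper_force: 35.0
(np.int32(1479), array([313.4, 242.1]), array([279, 215,  78,  40], dtype=int32))
(np.int32(1446), array([318. , 290.9]), array([280, 281,  77,  24], dtype=int32))
side (np.int32(114), array([372.7, 152.5]), array([369, 145,   9,  16], dtype=int32)) [369.64515882 150.88037211]
```

View pics/w12.png

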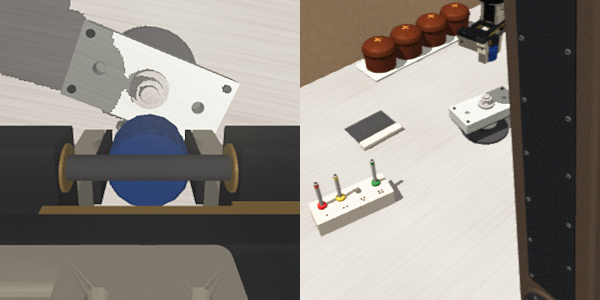

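The nut is in the gripper at about (150,160), with the stud bare below it. In the side view, red and yellow stand in holes 1 and 2 and green is untouched. The nut is raised about 0.15 m.

```bash
python3 -c "
from plant import r
print(r.close_job())"
```

```text
the job is handed in; nothing more can be done
None
```

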